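# Transfer a part carrier over the rail's end stop and seat it on the next rail

## Task

Two part carriers hang on the left rail: take the one that holds the round rings, lift it over the rail's end stop and set it down gently on the open, near end of the next rail to the right. Then slide it along that rail until it pushes the plunger of the stop block fully in, and lean on it there for about a second with a firm but measured push of about 15 N, before letting go and leaving it hanging there at rest with the plunger still in. Never jam, drop or force anything beyond 25 N, push the plunger only with the carrier, and leave the carrier with the square parts hanging where it is.

Things in the scene. Friction and masses are not known exactly. Their poses are not given: they have to be found in the camera images.
- ring_carrier_grip (a point): Centre of the grip tab of the carrier to move: a loose grey inverted-U hanger with a round black ring (34 mm across) on each side; 0.17 to 0.35 kg. The tab is 12 mm thick (this point's x), 34 mm wide (y, along the rail), 46 mm tall (z up). The point is 39 mm above the rail's top edge on which the carrier hangs; the tab ends 62 mm above that edge.
- ring_carrier: The same carrier; origin where it rests on the rail, at the centre of its slot's ceiling; y along the rail, z up. Its block, under the tab, is 24 x 50 x 16 mm. The slot below it straddles the rail: 12 mm wide, 20 mm deep, 50 mm long. Two legs reach 54 mm below the origin; 56 mm wide over the rings. Same from both sides.
- square_carrier_grip (a point): Centre of the grip tab of the other carrier, which stays: the same hanger and tab, but with a square black block (36 x 36 x 14 mm) on each side. It hangs on the left rail too, on either side of the first one, centres about 90 mm apart.
- square_carrier: The other carrier (square blocks) as a whole; origin at the centre of its slot's ceiling; y along the rail, z up.
- infeed: Left rail with its foot, fixed. Origin on the bench under the rail's middle; y along the rail (from -0.112 to +0.11), z up. Aluminium flat bar on edge, 8 mm thick, 24 mm high, rounded top edge at z = 0.160. At its right end (y = -0.108) a steel end stop, 8 mm thick and 22 mm wide, stands 14 mm above the top edge. Post at y = +0.10.
- outfeed: Next rail, to the right, with its foot, fixed. Origin on the bench, on the rail's line; y along the rail, z up. Same bar, bedded in rubber (sinks 1 mm for 8 N); its open end, without stop, is at y = +0.12, towards the left rail; post at y = -0.14. Bar height NOT measured: top edge anywhere from z = 0.150 to 0.170, to be found by touch or seen.
- plunger (a joint): Plunger of the steel stop block on the next rail (block 20 mm above the top edge). Black head, 16 mm across, 9 mm above the edge, meets the carrier block's end. 0 = out, 0.012 m = fully in, on a rubber pad that gives 1 mm per 6 N. Moves with 5 N friction, stays where pushed. Block's place NOT measured: face of the head, when out, at y from -0.070 to -0.030 of the rail.
Things that resemble listed ones, but are neither listed nor needed, are in the scene too. Leave any green, orange or red look-alike of the ring_carrier alone.

How it is judged:
By the outcome, as a careful person would: the job done as asked, in the order asked, and still so for the second after the job is handed in, with the robot touching nothing.
It also fails if it takes over 58 s, if anything falls off the work surface, if the arm or the gripper's body presses on something with over 40 N, if the wrist force passes 120 N, or if a joint passes its speed limit or range.

## Robot

A 6-joint arm with a two-finger parallel gripper is mounted at the origin on a cart in front of the work surface, level with it; the furniture and walls round the work are solid. World frame = base frame: x ahead of the robot, y to its left, z up, the work surface at z = 0. Lengths are in mm, angles in rad, forces in N, time in s.
With the tool pointing down it reaches from about 350 to 775 mm from the base axis. Payload 7.3 kg.
Tool frame: the origin (TCP) lies midway between the tips of the shut fingers; the grasp point (between the pads) lies 19 mm behind it; z points along the fingers, x is the direction in which the jaws open and shut, and the axes are right-handed (so a half turn about z gives the same grasp; the last joint's range is limited). The gripper opens to 92 mm and grips with 3 to 60 N. Pads are 19 mm wide; open, the fingers measure 130 mm over their backs; the gripper's body (75 mm by 190 mm) begins 47 mm behind the grasp point.
Start: joints at [1.076, 0.342, 1.524, -0, 1.275, -0.146], TCP at [179.416, 493.411, 226.741] pointing down, gripper open.
Joint ranges: [-2.53, 2.53], [-0.77, 2.02], [0.04, 2.7], [-1, 4.14], [0.28, 2.66], [-3.11, 3.11]. Speed limits (rad/s): [2.57, 2.57, 3.14, 3.14, 3.14, 3.14].

## Interface

Orientations are given as [roll, pitch, yaw] about the fixed x, y, z axes, in that order (R = Rz(yaw) Ry(pitch) Rx(roll)).
In Python, from plant import bot gives the robot as it stands.
- The arm moves only by the shell command python3 -m pendant 'ROWS' [OPENING]. ROWS is JSON, a list of rows, each an object with "linear": the shift along the world's x, y, z in mm, a list of three; "twist": the turn about the world's z in degrees. In form: [{"linear": [x, y, z], "twist": twist}, ...]. A call has 1 to 20 rows; each row is the pose to reach, as a shift and turn from the pose commanded when the call began; what a row does not reach only later rows make up. A row lasts 1/8 s, in which the tool goes at most 62.5 mm and 10.7 degrees, less where a joint would pass 70% of its speed; a pose out of reach is approached as far as the arm can. A call with a gripper value outside its range is refused whole. OPENING is the closure in counts, from 0 (fully open) to 255 (shut), set as the call begins (- or left out, the last holds). The fingers move at their own pace and stop on an object; the grip force is fixed at half the most. Time passes only in rows, so rows that repeat a pose let the fingers close. It gives the time, the measured TCP pose, the force and the opening at its end, in the units of the state.
- bot.get_obs(): the state, without advancing time (a new reading comes with each control period).
- bot.capture(name): name is "scene" or "top" or "wrist"; returns a dict with "frame" (480x640x3 uint8, blue, green, red), "z_map" (480x640 float32, mm along the optical axis (not along the pixel's ray), 0 where there is no reading), "fx", "fy", "cx", "cy" (pixels), "rvec" (rotation vector, rad) and "tvec" (3), from world to camera coordinates, as OpenCV has them. Camera axes: x right, y down, z forward; pixel columns grow to the right and rows downward; lengths in mm; the calibration is good to about 2 mm. A picture is of the moment at which its call begins.
- bot.close_job(): hands the job in, once; it reports no verdict.
The state is a dict: "time": time; "joint_positions": joint angles; "dq": joint speeds; "tau": joint torques, N m; "tool_pos": TCP position; "tcp_rot": TCP orientation; "contact_force": force on the tool from outside, world axes, zero at the start; "moment": the same for the moment, N m; "grip_width": finger opening in mm.
Only numpy, scipy, OpenCV 4.12 (cv2) and the standard library are available. Lean on these libraries where they do the work, as an engineer would, in place of code of your own. Each camera call takes 0.05 s, during which the arm holds its last target. There are 200 camera calls.

## Working session

There is one attempt and no reset: what is moved stays moved. The work goes in short steps, Python scripts to look and compute and a shell command to move; the robot and the scene stay as the last step left them, time stands still between calls to the robot, and variables do not carry over. Pictures are saved under pics/ and viewed, about 8 in all and at most 12, crops included, and the job is handed in when it is done.

```bash
ls; mkdir -p pics; cat > h.py <<'E'
import numpy as np, cv2
from plant import bot
def cap(n,save=None):
    c=bot.capture(n)
    if save: cv2.imwrite('pics/'+save,c['frame'])
    np.savez('/tmp/'+n+'.npz',**c); return c
def world(c,u,v,d=None):
    R,_=cv2.Rodrigues(np.array(c['rvec'],float)); t=np.array(c['tvec'],float).reshape(3)
    z=c['z_map'][int(v),int(u)] if d is None else d
    p=np.array([(u-c['cx'])/c['fx']*z,(v-c['cy'])/c['fy']*z,z]); return R.T@(p-t)
def cloud(c):
    R,_=cv2.Rodrigues(np.array(c['rvec'],float)); t=np.array(c['tvec'],float).reshape(3)
    v,u=np.mgrid[:480,:640]; z=c['z_map']
    p=np.stack([(u-c['cx'])/c['fx']*z,(v-c['cy'])/c['fy']*z,z],-1); w=(p-t)@R
    w[z==0]=np.nan; return w
def load(n): return dict(np.load('/tmp/'+n+'.npz'))
E
python3 - <<'E'
from h import *
a=cap('scene')['frame'];b=cap('top')['frame']
cv2.imwrite('pics/a.png',a);cv2.imwrite('pics/b.png',b)
print(bot.get_obs())
E
```

```text
pics
{'time': 0.1, 'joint_positions': array([ 1.07601621e+00,  3.42652934e-01,  1.52488831e+00, -1.81409071e-05,
        1.27542399e+00, -1.45982729e-01]), 'dq': array([ 0.00015469, -0.0032068 , -0.00258137,  0.00019333,  0.0005195 ,
       -0.00066423]), 'tau': array([ 6.30048999e-04, -4.32005739e+01, -2.44693226e+01,  7.18317926e-02,
        5.26710448e-02, -5.35054198e-05]), 'tool_pos': array([179.23294594, 493.07870638, 226.12611006]), 'tcp_rot': array([-3.14141015e+00,  1.36050456e-03,  1.22200435e+00]), 'contact_force': array([0.08647929, 0.67268018, 0.38460066]), 'moment': array([-0.07647225, -0.02052878, -0.03841119]), 'grip_width': 91.94273506850081}
```

View pics/a.png

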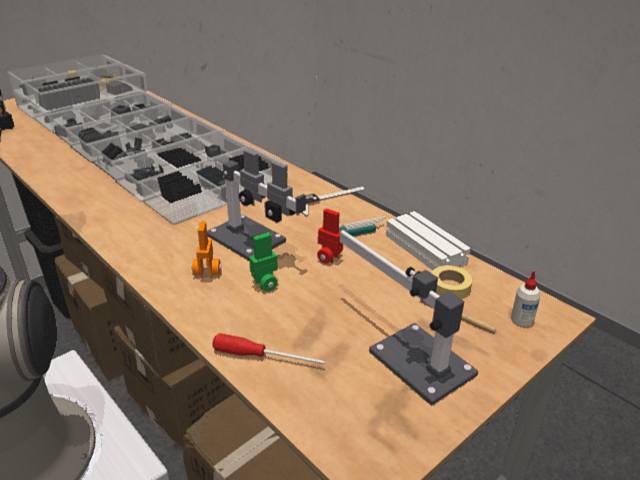

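View pics/b.png

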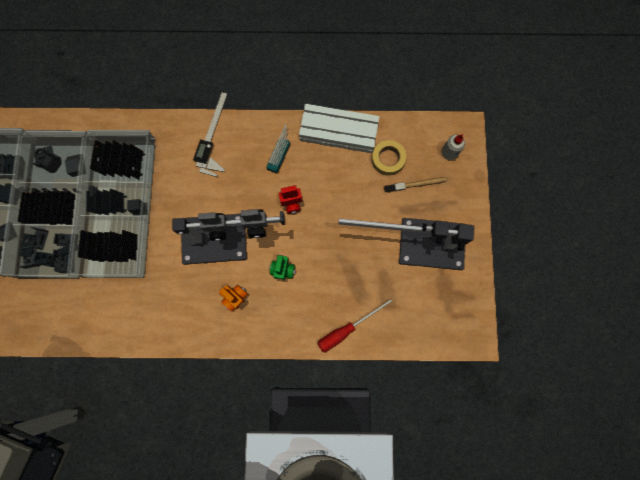

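Scene: left rail with two grey carriers at (250,180) and (280,190). The outfeed rail runs (345,235)→(450,310), with the stop block at (424,285). Coloured look-alikes stand on the bench.

```bash
python3 - <<'E'
from h import *
a=load('scene');b=load('top')
A=cv2.resize(a['frame'][140:250,210:330],None,fx=4,fy=4,interpolation=cv2.INTER_CUBIC)
B=cv2.resize(b['frame'][195:255,165:295],None,fx=6,fy=6,interpolation=cv2.INTER_CUBIC)
C=cv2.resize(b['frame'][205:255,330:480],None,fx=5,fy=5,interpolation=cv2.INTER_CUBIC)[:,:]
im=np.zeros((600+0,800,3),np.uint8)
A=cv2.resize(A,(320,293));im[:293,:320]=A
B=cv2.resize(B,(470,217));im[:217,325:795]=B
im[300:550,:750]=C
cv2.imwrite('pics/c.png',im)
w=cloud(b)
np.set_printoptions(precision=0,suppress=True,linewidth=200)
# clusters by height
for lo,hi,nm in [(205,240,'tabs'),(168,190,'170-190'),(140,170,'rail')]:
    m=(w[...,2]>lo)&(w[...,2]<hi)
    n,l,s,_=cv2.connectedComponentsWithStats(m.astype(np.uint8))
    for i in range(1,n):
        if s[i,4]>8:
            p=w[l==i];print(nm,s[i],p.mean(0),p.min(0),p.max(0))
E
```

```text
tabs [241 209  19  10 143] [589. 135. 220.] [583. 118. 205.] [597. 152. 225.]
tabs [198 212  20  10 146] [582. 216. 219.] [575. 200. 205.] [591. 234. 226.]
tabs [  4 420  11   7  34] [206. 535. 233.] [200. 531. 225.] [211. 543. 239.]
tabs [  6 431   5   3  10] [190. 537. 233.] [188. 535. 226.] [194. 538. 240.]
170-190 [280 211   5  11  45] [595.  78. 173.] [585.  73. 170.] [606.  82. 177.]
170-190 [241 212  25  14 180] [585. 132. 176.] [577. 111. 168.] [603. 159. 189.]
170-190 [200 215  26  14 186] [579. 212. 176.] [569. 192. 168.] [596. 241. 188.]
170-190 [172 218  14  13 165] [577. 284. 173.] [564. 271. 169.] [590. 299. 178.]
170-190 [433 221  16  15 206] [ 574. -242.  172.] [ 560. -256.  168.] [ 589. -226.  176.]
170-190 [424 224   3   5  12] [ 578. -210.  170.] [ 574. -213.  169.] [ 583. -208.  171.]
rail [259 209   5   3  13] [615. 124. 142.] [612. 119. 140.] [618. 129. 146.]
rail [242 214  44  21 271] [581. 120. 151.] [564.  73. 140.] [604. 160. 170.]
rail [202 216  39  18 190] [579. 198. 155.] [565. 164. 140.] [597. 240. 170.]
rail [339 219 108  25 569] [ 580. -156.  153.] [ 548. -253.  140.] [596. -38. 170.]
rail [174 220  27  15 144] [574. 269. 156.] [560. 247. 140.] [590. 295. 170.]
rail [449 224  26  18 329] [ 569. -291.  157.] [ 553. -313.  141.] [ 587. -263.  165.]
rail [214 233   6   5  11] [561. 214. 142.] [557. 209. 140.] [565. 219. 146.]
```

View pics/c.png

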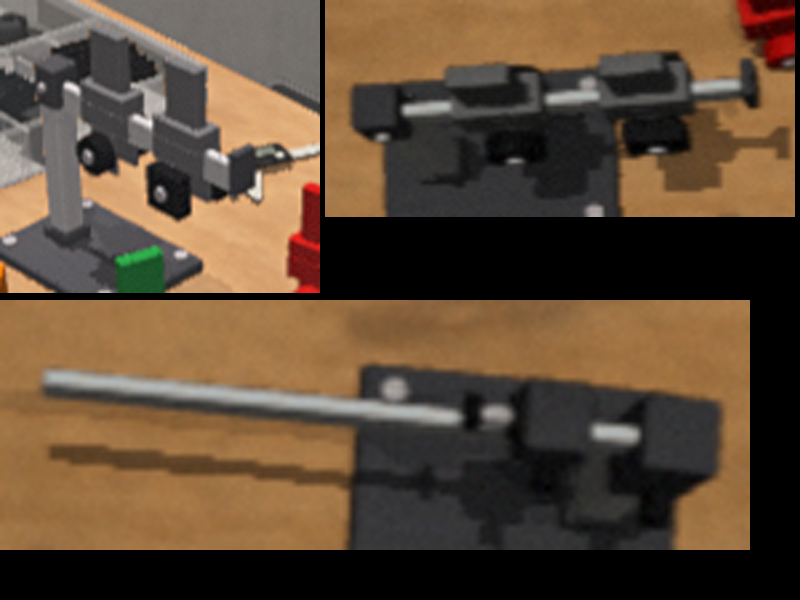

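Ring carrier is the left one (y≈216); the square one (y≈135) sits between it and the end stop, so the lift has to clear the square tab too. Next I refine the rail lines and tab centre.

```bash
python3 - <<'E'
from h import *
np.set_printoptions(precision=1,suppress=True,linewidth=200)
b=load('top');w=cloud(b)
m=(w[...,2]>216)&(w[...,1]<300)
n,l,s,_=cv2.connectedComponentsWithStats(m.astype(np.uint8))
for i in range(1,n):
    if s[i,4]>8:
        p=w[l==i];q=p[p[:,2]>np.median(p[:,2])-4];print('tab',len(p),q.mean(0),q.min(0),q.max(0))
g=b['frame'].min(-1)
def rail(u0,u1,v0,v1):
    m=np.zeros(g.shape,bool);m[v0:v1,u0:u1]=g[v0:v1,u0:u1]>135
    return m&(w[...,2]>130)&(w[...,2]<185)
for box in [(187,290,205,235),(330,430,210,240),(445,458,225,240)]:
    p=w[rail(*box)]
    k=cv2.fitLine(p[:,:2].astype(np.float32),cv2.DIST_HUBER,0,.01,.01).ravel()
    f=np.polyfit(p[:,1],p[:,2],1)
    print(len(p),'line',k,'yaw',np.degrees(np.arctan2(-k[0],k[1])),'y',p[:,1].min(),p[:,1].max(),'z',np.percentile(p[:,2],[10,50,90]),f)
c=cap('wrist','w1.png');o=bot.get_obs();print(o['tool_pos'],o['tcp_rot'])
R,_=cv2.Rodrigues(np.array(c['rvec'],float));print('wristcam pos',-R.T@np.array(c['tvec'],float).ravel(), R[2])
E
```

```text
tab 116 [589.7 135.5 221.7] [583.2 118.8 218.1] [597.  152.1 225.2]
tab 115 [582.5 217.6 221.2] [575.4 201.5 217.3] [590.9 234.1 226.4]
100 line [  0.1  -1.  586.6 177. ] yaw -174.82814 y 84.63353543300475 271.3492399686679 z [156.9 159.3 161.7] [  0.  159.2]
220 line [   0.1    1.   585.9 -122.7] yaw -5.26117 y -219.0412210227805 -38.0830666142519 z [148.9 151.5 153.8] [ -0.  150.7]
21 line [   0.2    1.   572.1 -269.2] yaw -9.16894 y -277.5298410056973 -262.719223001836 z [149.7 151.4 153.3] [  0.1 170.2]
[179.3 493.1 226.2] [-3.1  0.   1.2]
wristcam pos [100.9 522.8 384.5] [ 0.3 -0.1 -1. ]
```

```bash
python3 -m pendant '[{"linear":[20,-14,25],"twist":-4},{"linear":[60,-41,55],"twist":-10},{"linear":[100,-69,75],"twist":-17},{"linear":[140,-96,75],"twist":-24},{"linear":[180,-123,75],"twist":-31},{"linear":[220,-151,75],"twist":-38},{"linear":[260,-178,75],"twist":-45},{"linear":[300,-205,75],"twist":-51},{"linear":[340,-233,75],"twist":-57},{"linear":[375,-257,75],"twist":-62},{"linear":[395,-271,75],"twist":-64.8},{"linear":[403,-276,75],"twist":-64.8},{"linear":[403,-276,75],"twist":-64.8},{"linear":[403,-276,75],"twist":-64.8}]'
python3 - <<'E'
from h import *
c=cap('wrist','w2.png')
E
```

```text
time: 1.9
tool_pos: [581.6, 218.2, 301.9]
tcp_rot: [-3.141, 0.0, 0.093]
contact_force: [-0.2, 0.2, 0.1]
grip_width: 91.3
```

View pics/w2.png

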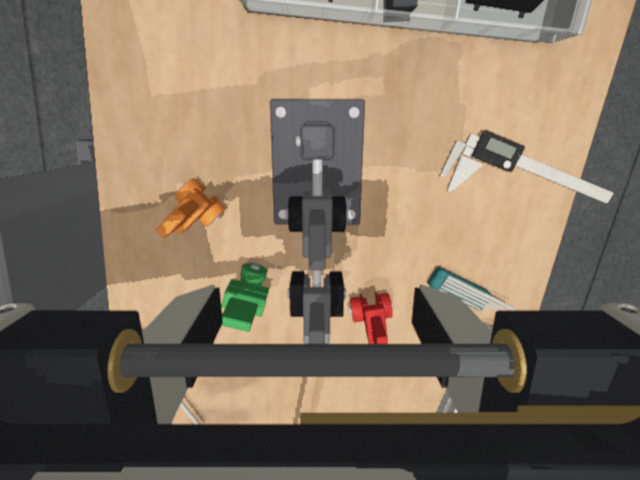

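The wrist view looks down on both carriers: the ring one at about (316,215), nearer the post, and the square one at (316,300). Both line up with the jaw middle (~317). I'll check with wrist depth.

```bash
python3 - <<'E'
from h import *
np.set_printoptions(precision=1,suppress=True,linewidth=200)
c=load('wrist');w=cloud(c)
m=(w[...,2]>212)&(w[...,2]<232);m[330:]=0
n,l,s,_=cv2.connectedComponentsWithStats(m.astype(np.uint8))
for i in range(1,n):
    if s[i,4]>8: p=w[l==i];print('tab',s[i],p.mean(0),p.min(0),p.max(0), 'top',p[p[:,2]>218].mean(0))
for lo,hi,v1 in [(125,155,330)]:
    m=(w[...,2]>lo)&(w[...,2]<hi)&(w[...,1]>90);m[v1:]=0
    n,l,s,_=cv2.connectedComponentsWithStats(m.astype(np.uint8))
    for i in range(1,n):
        if s[i,4]>20: p=w[l==i];print('mid',s[i],p.mean(0),p.min(0),p.max(0))
cv2.imwrite('pics/w2c.png',cv2.resize(c['frame'][180:350,240:400],None,fx=3.5,fy=3.5,interpolation=cv2.INTER_CUBIC))
E
```

```text
tab [308 220  18  50 876] [582.  222.  221.7] [575.  203.5 212. ] [589.6 237.6 224. ] top [582.1 221.3 222. ]
tab [309 323  16   7  92] [587.9 155.3 216.4] [582.5 153.4 212. ] [594.  156.4 221. ] top [588.1 155.6 219.6]
mid [324 191   7   4  22] [588.8 245.8 148.4] [586.3 245.  141.1] [591.8 246.2 154.3]
mid [285 196  18  36 516] [561.8 221.3 137. ] [552.7 202.5 125.3] [569.2 235.7 142.4]
mid [332 197  17  35 513] [602.3 224.8 137. ] [594.9 206.4 125.1] [611.9 238.9 142.7]
mid [287 276  24  41 613] [570.  142.4 140.7] [559.9 119.4 125.1] [582.  163.6 154.9]
mid [323 277  23  40 600] [608.2 145.6 140.7] [593.4 122.9 125.5] [618.5 164.8 154.9]
```

View pics/w2c.png

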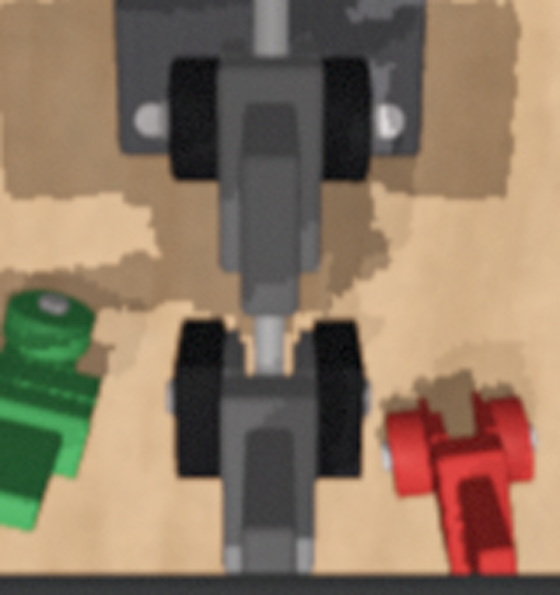

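```bash
python3 - <<'E'
from h import *
np.set_printoptions(precision=1,suppress=True,linewidth=200)
c=load('wrist');w=cloud(c)
for u0,u1,v0,v1 in [(287,295,193,235),(288,296,272,320)]:
    print('rows y,z'); 
    for v in range(v0,v1,3): p=np.nanmedian(w[v,u0:u1],0);print(v,p)
E
```

```text
rows y,z
193 [550.5 215.6  11.8]
196 [556.7 234.6 123.6]
199 [557.2 233.1 130.1]
202 [557.7 231.4 134.6]
205 [558.  229.  136.3]
208 [558.3 226.7 138.4]
211 [558.5 224.1 139.5]
214 [558.7 221.7 140.6]
217 [559.  219.1 141.3]
220 [559.1 216.2 140.4]
223 [559.3 213.3 140.1]
226 [559.4 210.  138.7]
229 [559.5 206.3 135.4]
232 [553.5 161.9   0.3]
rows y,z
272 [562.6 153.9 112.9]
275 [563.1 153.8 120.3]
278 [563.6 154.2 128.4]
281 [564.6 154.6 135.9]
284 [564.5 153.7 141.3]
287 [564.7 150.7 141.4]
290 [564.9 147.9 142.2]
293 [565.2 144.8 142.1]
296 [565.3 141.2 141.3]
299 [565.6 138.5 142.5]
302 [566.3 135.2 142.2]
305 [566.  131.7 141.6]
308 [566.3 128.4 141.5]
311 [566.5 125.4 141.8]
314 [566.7 121.8 141.4]
317 [563.6  37.    0.6]
```

```bash
python3 - <<'E'
from h import *
a=load('scene')
cv2.imwrite('pics/d.png',cv2.resize(a['frame'][145:225,230:310],None,fx=7,fy=7,interpolation=cv2.INTER_CUBIC))
E
```

```text
(no output)
```

View pics/d.png

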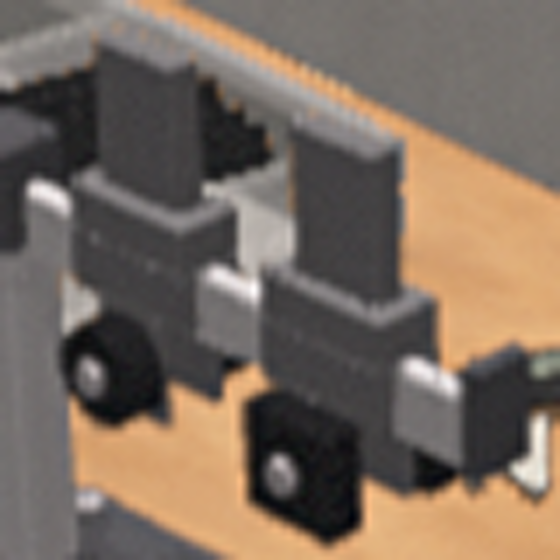

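Confirmed: depth shows an arc, so rings, at y≈220, and a flat top, so squares, at y≈139. I descend and grip.

```bash
python3 -m pendant '[{"linear":[0,1,-15],"twist":0},{"linear":[0,2,-40],"twist":0},{"linear":[0,2,-65],"twist":0},{"linear":[0,2,-85],"twist":0},{"linear":[0,2,-100],"twist":0},{"linear":[0,2,-110],"twist":0},{"linear":[0,2,-117],"twist":0},{"linear":[0,2,-119],"twist":0},{"linear":[0,2,-119],"twist":0}]'
python3 -m pendant '[{"linear":[0,0,0],"twist":0},{"linear":[0,0,0],"twist":0},{"linear":[0,0,0],"twist":0},{"linear":[0,0,0],"twist":0},{"linear":[0,0,0],"twist":0},{"linear":[0,0,0],"twist":0},{"linear":[0,0,0],"twist":0},{"linear":[0,0,0],"twist":0}]' 255
```

```text
time: 3.08
tool_pos: [582.6, 219.4, 183.1]
tcp_rot: [-3.142, -0.001, 0.091]
contact_force: [0.3, 0.2, 0.1]
grip_width: 91.7
time: 4.08
tool_pos: [582.4, 219.4, 182.7]
tcp_rot: [3.142, -0.0, 0.091]
contact_force: [0.1, -0.1, -1.0]
grip_width: 16.4
```

```bash
python3 -m pendant '[{"linear":[0,0,0],"twist":0},{"linear":[0,0,0],"twist":0},{"linear":[0,0,0],"twist":0}]'
python3 -m pendant '[{"linear":[0,0,1],"twist":0},{"linear":[0,0,3],"twist":0},{"linear":[0,0,6],"twist":0},{"linear":[0,0,9],"twist":0},{"linear":[0,0,12],"twist":0},{"linear":[0,0,12],"twist":0}]'
```

```text
time: 4.45
tool_pos: [582.3, 219.4, 182.7]
tcp_rot: [3.142, 0.0, 0.091]
contact_force: [-0.2, -0.8, 0.8]
grip_width: 11.9
time: 5.2
tool_pos: [582.6, 219.5, 195.1]
tcp_rot: [-3.142, -0.001, 0.091]
contact_force: [-0.3, 0.4, -2.6]
grip_width: 12.3
```

Lifted cleanly, load about 2.6 N (0.27 kg). Next I raise it above the square carrier's tab and hover over the outfeed.

```bash
python3 -m pendant '[{"linear":[0,0,6],"twist":0},{"linear":[0,0,18],"twist":0},{"linear":[0,0,36],"twist":0},{"linear":[0,0,56],"twist":0},{"linear":[0,0,76],"twist":0},{"linear":[0,0,96],"twist":0},{"linear":[0,0,112],"twist":0},{"linear":[0,0,123],"twist":0},{"linear":[0,0,127],"twist":0},{"linear":[0,0,128],"twist":0}]'
python3 -m pendant '[{"linear":[0,-6,0],"twist":0},{"linear":[0,-18,0],"twist":0},{"linear":[0,-36,0],"twist":-0.5},{"linear":[1,-60,0],"twist":-1.5},{"linear":[2,-86,0],"twist":-2.5},{"linear":[3,-112,0],"twist":-3.5},{"linear":[4,-138,0],"twist":-4.5},{"linear":[4,-164,0],"twist":-5.5},{"linear":[4,-190,0],"twist":-6.5},{"linear":[4,-216,0],"twist":-7.5},{"linear":[4,-242,0],"twist":-8.5},{"linear":[4,-268,0],"twist":-9.5},{"linear":[4,-294,0],"twist":-10.5},{"linear":[4,-318,0],"twist":-10.5},{"linear":[4,-338,0],"twist":-10.5},{"linear":[4,-352,0],"twist":-10.5},{"linear":[4,-359,0],"twist":-10.5},{"linear":[4,-360,0],"twist":-10.5},{"linear":[4,-360,0],"twist":-10.5},{"linear":[4,-360,0],"twist":-10.5}]'
python3 - <<'E'
from h import *
np.set_printoptions(precision=2,suppress=True,linewidth=200)
o=bot.get_obs();print(o['tool_pos'],o['tcp_rot'],o['contact_force'],o['moment'])
c=cap('wrist','w3.png');w=cloud(c);g=c['frame'].min(-1)
m=(g>120)&(w[...,2]>135)&(w[...,2]<180);m[330:]=0
n,l,s,_=cv2.connectedComponentsWithStats(m.astype(np.uint8))
for i in range(1,n):
    if s[i,4]>40:
        p=w[l==i];k=cv2.fitLine(p[:,:2].astype(np.float32),cv2.DIST_HUBER,0,.01,.01).ravel()
        print(s[i],k,np.degrees(np.arctan(-k[0]/k[1])),p.min(0),p.max(0),np.percentile(p[:,2],[10,50,90]))
E
```

```text
time: 6.45
tool_pos: [582.3, 219.4, 322.6]
tcp_rot: [3.142, 0.0, 0.091]
contact_force: [-0.1, 0.4, -2.7]
grip_width: 11.7
time: 8.95
tool_pos: [586.5, -139.9, 322.8]
tcp_rot: [-3.141, -0.0, -0.091]
contact_force: [0.3, 0.3, -2.7]
grip_width: 11.6
[ 586.49 -139.92  322.8 ] [-3.14 -0.   -0.09] [ 0.25  0.34 -2.66] [-0.09  0.12 -0.01]
[ 308   96    9  146 1242] [  0.09   1.   587.5  -94.83] -5.308932 [ 577.91 -163.27  145.95] [596.5  -34.68 153.89] [149.78 151.27 152.46]
```

View pics/w3.png

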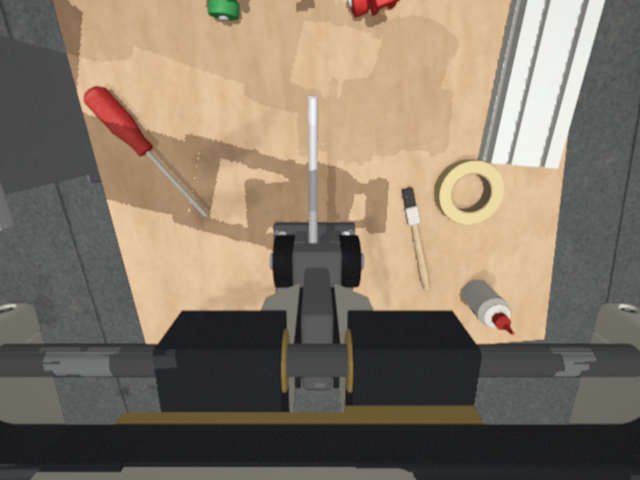

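The view shows the carrier held between the fingers, with the outfeed rail from (313,97) to (313,240). Rail yaw is −5.3°, top edge ≈152, free end y≈−36. I move over the set-down spot and lower to just above slot entry.

```bash
python3 -m pendant '[{"linear":[0,6,0],"twist":0},{"linear":[1,18,0],"twist":0},{"linear":[2,34,-6],"twist":0},{"linear":[3,50,-18],"twist":0},{"linear":[3.4,60,-36],"twist":0},{"linear":[3.4,65,-54],"twist":0},{"linear":[3.4,65.5,-72],"twist":0},{"linear":[3.4,65.5,-90],"twist":0},{"linear":[3.4,65.5,-105],"twist":0},{"linear":[3.4,65.5,-115],"twist":0},{"linear":[3.4,65.5,-121],"twist":0},{"linear":[3.4,65.5,-122],"twist":0},{"linear":[3.4,65.5,-122],"twist":0}]'
python3 - <<'E'
from h import *
np.set_printoptions(precision=2,suppress=True,linewidth=200)
o=bot.get_obs();print(o['tool_pos'],o['tcp_rot'],o['contact_force'],o['moment'])
c=cap('wrist');w=cloud(c);g=c['frame'].min(-1)
m=(g>120)&(w[...,2]>135)&(w[...,2]<180);m[330:]=0
n,l,s,_=cv2.connectedComponentsWithStats(m.astype(np.uint8))
for i in range(1,n):
    if s[i,4]>40:
        p=w[l==i];k=cv2.fitLine(p[:,:2].astype(np.float32),cv2.DIST_HUBER,0,.01,.01).ravel()
        print(s[i],k,np.degrees(np.arctan(-k[0]/k[1])),p.min(0),p.max(0),np.percentile(p[:,2],[10,50,90]))
b=cap('top')
W=cv2.resize(c['frame'][130:330,240:400],(480,600),interpolation=cv2.INTER_CUBIC)
B=cv2.resize(b['frame'][205:255,330:380],(320,320),interpolation=cv2.INTER_CUBIC)
im=np.zeros((600,800,3),np.uint8);im[:,:480]=W;im[:320,480:]=B
cv2.imwrite('pics/w4.png',im)
E
```

```text
time: 10.62
tool_pos: [590.1, -75.2, 201.2]
tcp_rot: [3.141, -0.001, -0.092]
contact_force: [-0.3, -0.3, -2.8]
grip_width: 12.2
[590.07 -75.17 201.19] [ 3.14 -0.   -0.09] [-0.32 -0.29 -2.83] [-0.09  0.06  0.01]
[308 201  13  41 511] [  0.1    1.   591.97 -46.18] -5.4773035 [587.57 -59.29 146.67] [596.53 -34.62 153.59] [149.53 151.2  152.35]
```

View pics/w4.png

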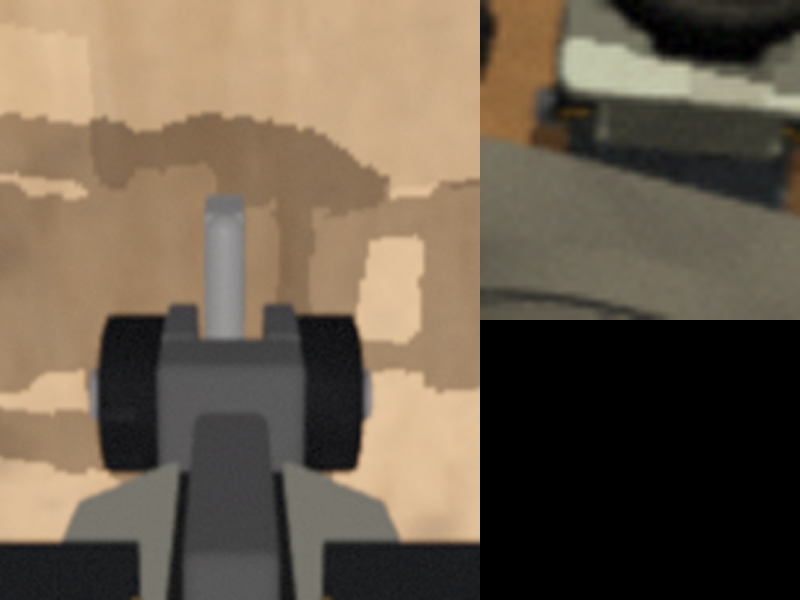

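Contents of the view: the rail (px 205–244, centre ≈225) sits about 1.3 mm left (−x) of the slot centre (≈231). I correct that and lower slowly.

```bash
python3 -m pendant '[{"linear":[-0.7,0,0],"twist":0},{"linear":[-1.3,0,-1],"twist":0},{"linear":[-1.3,0,-4],"twist":0},{"linear":[-1.3,0,-8],"twist":0},{"linear":[-1.3,0,-12],"twist":0},{"linear":[-1.3,0,-15],"twist":0},{"linear":[-1.3,0,-18],"twist":0},{"linear":[-1.3,0,-20],"twist":0},{"linear":[-1.3,0,-21],"twist":0},{"linear":[-1.3,0,-22],"twist":0},{"linear":[-1.3,0,-22],"twist":0}]'
```

```text
time: 12.1
tool_pos: [588.5, -75.1, 178.7]
tcp_rot: [3.142, -0.0, -0.092]
contact_force: [-1.0, -0.2, -2.9]
grip_width: 11.7
```

```bash
python3 -m pendant '[{"linear":[0,0,-0.5],"twist":0},{"linear":[0,0,-1],"twist":0},{"linear":[0,0,-1.5],"twist":0},{"linear":[0,0,-2],"twist":0},{"linear":[0,0,-2.5],"twist":0},{"linear":[0,0,-2.5],"twist":0}]'
python3 -m pendant '[{"linear":[0,0,-0.5],"twist":0},{"linear":[0,0,-1],"twist":0},{"linear":[0,0,-1],"twist":0}]'
```

```text
time: 12.85
tool_pos: [588.5, -75.1, 176.2]
tcp_rot: [-3.142, 0.0, -0.092]
contact_force: [-0.4, -0.1, -3.7]
grip_width: 12.0
time: 13.22
tool_pos: [588.5, -75.1, 175.2]
tcp_rot: [-3.142, 0.0, -0.092]
contact_force: [0.3, -0.5, -2.1]
grip_width: 11.8
```

```bash
python3 -m pendant '[{"linear":[0,0,-0.5],"twist":0},{"linear":[0,0,-0.5],"twist":0},{"linear":[0,0,-0.5],"twist":0}]'
python3 -m pendant '[{"linear":[0,0,-0.5],"twist":0},{"linear":[0,0,-0.5],"twist":0},{"linear":[0,0,-0.5],"twist":0}]'
```

```text
time: 13.6
tool_pos: [588.5, -75.1, 174.8]
tcp_rot: [3.142, -0.0, -0.092]
contact_force: [-0.0, -0.4, -2.8]
grip_width: 11.9
time: 13.98
tool_pos: [588.6, -75.1, 174.3]
tcp_rot: [3.142, -0.0, -0.092]
contact_force: [-0.1, 0.1, -2.6]
grip_width: 12.2
```

```bash
python3 -m pendant '[{"linear":[0,0,-0.5],"twist":0},{"linear":[0,0,-0.5],"twist":0},{"linear":[0,0,-0.5],"twist":0}]'
python3 -m pendant '[{"linear":[0,0,-0.5],"twist":0},{"linear":[0,0,-0.5],"twist":0},{"linear":[0,0,-0.5],"twist":0}]'
```

```text
time: 14.35
tool_pos: [588.6, -75.1, 174.0]
tcp_rot: [3.142, -0.0, -0.092]
contact_force: [-0.2, 0.6, 0.9]
grip_width: 11.9
time: 14.72
tool_pos: [588.6, -75.1, 173.6]
tcp_rot: [3.142, -0.001, -0.092]
contact_force: [-1.1, -0.6, 3.8]
grip_width: 11.8
```

Touch found: the load transferred at TCP z≈174.1, so the rail top is at ≈151.4. I unload slightly and slide along the rail.

```bash
python3 -m pendant '[{"linear":[0,0,0.5],"twist":0},{"linear":[-0.2,-2,0.5],"twist":0},{"linear":[-0.6,-6,0.5],"twist":0},{"linear":[-1.1,-12,0.5],"twist":0},{"linear":[-1.9,-20,0.5],"twist":0},{"linear":[-2.6,-28,0.5],"twist":0},{"linear":[-3.3,-36,0.5],"twist":0},{"linear":[-3.9,-42,0.5],"twist":0},{"linear":[-4.3,-46,0.5],"twist":0},{"linear":[-4.5,-48,0.5],"twist":0},{"linear":[-4.5,-48,0.5],"twist":0}]'
python3 - <<'E'
from h import *
np.set_printoptions(precision=2,suppress=True,linewidth=200)
o=bot.get_obs();print(o['contact_force'],o['moment'])
import numpy as np
b=cap('scene');w=cloud(b)
m=(w[...,2]>154)&(w[...,2]<185)&(w[...,1]<-140)&(w[...,1]>-240)&(w[...,0]>550)&(w[...,0]<620)
ys=w[m][:,1];h,e=np.histogram(ys,np.arange(-240,-139,5));print(list(zip(e,h)))
cv2.imwrite('pics/s5.png',cv2.resize(b['frame'][200:350,330:490],None,fx=4,fy=4,interpolation=cv2.INTER_CUBIC))
E
```

```text
time: 16.1
tool_pos: [584.0, -123.4, 173.7]
tcp_rot: [3.141, -0.0, -0.092]
contact_force: [-0.8, 0.2, 2.1]
grip_width: 12.0
[-0.84  0.16  2.13] [0.13 0.13 0.03]
[(np.int64(-240), np.int64(57)), (np.int64(-235), np.int64(50)), (np.int64(-230), np.int64(21)), (np.int64(-225), np.int64(8)), (np.int64(-220), np.int64(10)), (np.int64(-215), np.int64(45)), (np.int64(-210), np.int64(16)), (np.int64(-205), np.int64(0)), (np.int64(-200), np.int64(0)), (np.int64(-195), np.int64(0)), (np.int64(-190), np.int64(0)), (np.int64(-185), np.int64(0)), (np.int64(-180), np.int64(0)), (np.int64(-175), np.int64(0)), (np.int64(-170), np.int64(0)), (np.int64(-165), np.int64(0)), (np.int64(-160), np.int64(0)), (np.int64(-155), np.int64(7)), (np.int64(-150), np.int64(81)), (np.int64(-145), np.int64(71))]
```

View pics/s5.png

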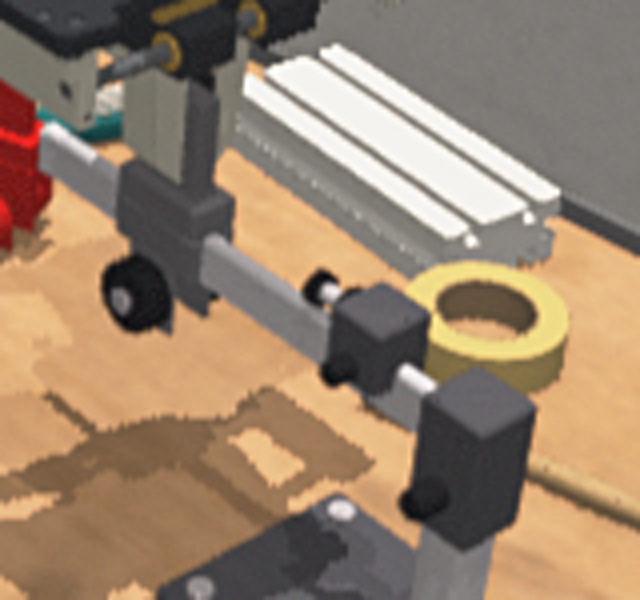

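The carrier straddles the rail properly at (180,220) in the crop; the plunger head is at (320,288), out, about 60 mm ahead. I slide 48 mm more, then approach slowly.

```bash
python3 -m pendant '[{"linear":[-0.2,-2,0.2],"twist":0},{"linear":[-0.6,-6,0.3],"twist":0},{"linear":[-1.1,-12,0.3],"twist":0},{"linear":[-1.9,-20,0.3],"twist":0},{"linear":[-2.6,-28,0.3],"twist":0},{"linear":[-3.3,-36,0.3],"twist":0},{"linear":[-3.9,-42,0.3],"twist":0},{"linear":[-4.3,-46,0.3],"twist":0},{"linear":[-4.5,-48,0.3],"twist":0},{"linear":[-4.5,-48,0.3],"twist":0}]'
python3 -m pendant '[{"linear":[-0.2,-2,0],"twist":0},{"linear":[-0.4,-4,0],"twist":0},{"linear":[-0.6,-6,0],"twist":0},{"linear":[-0.7,-8,0],"twist":0},{"linear":[-0.7,-8,0],"twist":0}]'
python3 -m pendant '[{"linear":[-0.1,-1,0],"twist":0},{"linear":[-0.2,-2,0],"twist":0},{"linear":[-0.3,-3,0],"twist":0},{"linear":[-0.4,-4,0],"twist":0},{"linear":[-0.4,-4,0],"twist":0}]'
```

```text
time: 17.4
tool_pos: [579.5, -171.4, 174.0]
tcp_rot: [3.141, -0.0, -0.092]
contact_force: [0.3, -0.7, -0.7]
grip_width: 11.8
time: 18.02
tool_pos: [578.8, -179.4, 174.0]
tcp_rot: [3.141, -0.0, -0.092]
contact_force: [0.3, -0.1, 0.3]
grip_width: 12.0
time: 18.65
tool_pos: [578.5, -182.3, 174.0]
tcp_rot: [-3.14, 0.0, -0.092]
contact_force: [0.1, 5.5, 0.3]
grip_width: 11.7
```

```bash
python3 -m pendant '[{"linear":[-0.1,-1,0],"twist":0},{"linear":[-0.2,-2,0],"twist":0},{"linear":[-0.3,-3,0],"twist":0},{"linear":[-0.4,-4,0],"twist":0},{"linear":[-0.5,-5,0],"twist":0},{"linear":[-0.5,-5,0],"twist":0}]'
python3 -m pendant '[{"linear":[-0.1,-1,0],"twist":0},{"linear":[-0.2,-2,0],"twist":0},{"linear":[-0.3,-3,0],"twist":0},{"linear":[-0.4,-4,0],"twist":0},{"linear":[-0.4,-4,0],"twist":0}]'
python3 - <<'E'
from h import *
print(bot.get_obs()['moment'])
E
```

```text
time: 19.4
tool_pos: [578.0, -187.1, 174.0]
tcp_rot: [-3.14, 0.0, -0.092]
contact_force: [0.0, 5.5, 0.2]
grip_width: 11.6
time: 20.02
tool_pos: [577.7, -191.2, 174.0]
tcp_rot: [-3.14, -0.0, -0.092]
contact_force: [2.3, 5.1, -0.4]
grip_width: 12.1
[ 0.9114725  -0.13516481  0.00878205]
```

```bash
python3 -m pendant '[{"linear":[0.1,-0.7,0],"twist":0},{"linear":[0.2,-1.4,0],"twist":0},{"linear":[0.2,-2,0],"twist":0},{"linear":[0.2,-2,0],"twist":0}]'
python3 -m pendant '[{"linear":[0,-0.5,0],"twist":0},{"linear":[0,-1,0],"twist":0},{"linear":[0,-1,0],"twist":0}]'
```

```text
time: 20.52
tool_pos: [577.6, -193.0, 173.9]
tcp_rot: [-3.14, 0.001, -0.092]
contact_force: [-0.6, 6.7, 0.2]
grip_width: 11.6
time: 20.9
tool_pos: [577.5, -194.0, 173.9]
tcp_rot: [-3.14, 0.001, -0.092]
contact_force: [0.3, 6.5, 1.1]
grip_width: 11.8
```

```bash
python3 -m pendant '[{"linear":[-0.1,-0.5,0],"twist":0},{"linear":[-0.1,-1,0],"twist":0},{"linear":[-0.1,-1,0],"twist":0}]'
python3 -m pendant '[{"linear":[0,-0.5,0],"twist":0},{"linear":[0,-0.5,0],"twist":0},{"linear":[0,-0.5,0],"twist":0}]'
```

```text
time: 21.28
tool_pos: [577.4, -194.6, 173.9]
tcp_rot: [-3.139, 0.001, -0.092]
contact_force: [-0.0, 7.6, 1.4]
grip_width: 11.9
time: 21.65
tool_pos: [577.4, -194.8, 173.9]
tcp_rot: [-3.139, 0.001, -0.092]
contact_force: [-0.4, 7.9, 2.0]
grip_width: 11.9
```

```bash
python3 -m pendant '[{"linear":[0,-0.5,0],"twist":0},{"linear":[0,-1,0],"twist":0},{"linear":[0,-1,0],"twist":0}]'
python3 -m pendant '[{"linear":[0,-0.5,0],"twist":0},{"linear":[0,-1,0],"twist":0},{"linear":[0,-1,0],"twist":0}]'
python3 - <<'E'
from h import *
print(bot.get_obs()['moment'])
E
```

```text
time: 22.02
tool_pos: [577.4, -195.2, 173.9]
tcp_rot: [-3.138, 0.001, -0.092]
contact_force: [0.1, 10.5, 2.4]
grip_width: 11.9
time: 22.4
tool_pos: [577.3, -195.5, 173.8]
tcp_rot: [-3.137, 0.002, -0.091]
contact_force: [0.5, 11.8, 2.8]
grip_width: 12.1
[ 2.12403702  0.12336787 -0.06174806]
```

```bash
python3 -m pendant '[{"linear":[0,-0.5,0],"twist":0},{"linear":[0,-1,0],"twist":0},{"linear":[0,-1.6,0],"twist":0},{"linear":[0,-1.6,0],"twist":0}]'
```

```text
time: 22.9
tool_pos: [577.3, -196.2, 173.8]
tcp_rot: [-3.135, 0.002, -0.091]
contact_force: [-0.6, 15.0, 3.1]
grip_width: 11.8
```

```bash
python3 -m pendant '[{"linear":[0,-0.3,0],"twist":0},{"linear":[0,-0.3,0],"twist":0},{"linear":[0,-0.3,0],"twist":0},{"linear":[0,-0.3,0],"twist":0}]'
python3 -m pendant '[{"linear":[0,0,0],"twist":0},{"linear":[0,0,0],"twist":0},{"linear":[0,0,0],"twist":0},{"linear":[0,0,0],"twist":0},{"linear":[0,0,0],"twist":0}]'
python3 - <<'E'
from h import *
c=cap('scene')
cv2.imwrite('pics/s6.png',cv2.resize(c['frame'][200:350,330:490],None,fx=4,fy=4,interpolation=cv2.INTER_CUBIC))
E
```

```text
time: 23.4
tool_pos: [577.3, -196.3, 173.8]
tcp_rot: [-3.135, 0.002, -0.091]
contact_force: [0.2, 16.9, 3.7]
grip_width: 11.8
time: 24.02
tool_pos: [577.3, -196.3, 173.8]
tcp_rot: [-3.135, 0.002, -0.091]
contact_force: [0.3, 15.8, 3.6]
grip_width: 12.1
```

View pics/s6.png

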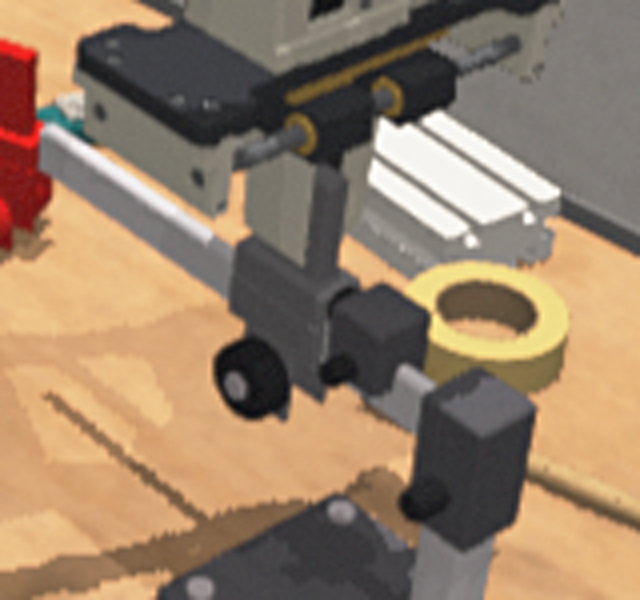

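The plunger head is fully in (330,300), with the carrier against it, slightly pitched. 15–17 N was held for about 1.1 s. Now I unload gently.

```bash
python3 -m pendant '[{"linear":[0,0.6,0],"twist":0},{"linear":[0,1.2,0],"twist":0},{"linear":[0,1.8,0],"twist":0},{"linear":[0,2.4,0],"twist":0},{"linear":[0,2.4,0],"twist":0}]'
python3 -m pendant '[{"linear":[0,0.5,0],"twist":0},{"linear":[0,1,0],"twist":0},{"linear":[0,1,0],"twist":0}]'
```

```text
time: 24.7
tool_pos: [577.3, -195.4, 173.8]
tcp_rot: [-3.137, 0.002, -0.091]
contact_force: [-0.0, 11.7, 1.3]
grip_width: 11.6
time: 25.08
tool_pos: [577.4, -195.0, 173.9]
tcp_rot: [-3.138, 0.001, -0.092]
contact_force: [-1.0, 8.3, 1.9]
grip_width: 11.8
```

```bash
python3 -m pendant '[{"linear":[0,0.5,0],"twist":0},{"linear":[0,1,0],"twist":0},{"linear":[0,1,0],"twist":0}]'
python3 -m pendant '[{"linear":[0,0.5,0],"twist":0},{"linear":[0,1,0],"twist":0},{"linear":[0,1,0],"twist":0}]'
python3 - <<'E'
from h import *
print(bot.get_obs()['moment'])
E
```

```text
time: 25.45
tool_pos: [577.4, -194.7, 173.9]
tcp_rot: [-3.139, 0.001, -0.092]
contact_force: [-0.2, 7.4, 1.8]
grip_width: 11.9
time: 25.82
tool_pos: [577.4, -194.3, 173.9]
tcp_rot: [-3.14, 0.001, -0.092]
contact_force: [-1.4, 6.4, 0.8]
grip_width: 11.6
[ 0.94391357  0.07074702 -0.04129394]
```

```bash
python3 -m pendant '[{"linear":[0,0.5,0],"twist":0},{"linear":[0,1,0],"twist":0},{"linear":[0,1,0],"twist":0}]'
python3 -m pendant '[{"linear":[0,0.4,0],"twist":0},{"linear":[0,0.4,0],"twist":0},{"linear":[0,0.4,0],"twist":0}]'
```

```text
time: 26.2
tool_pos: [577.5, -194.1, 174.0]
tcp_rot: [3.142, 0.0, -0.092]
contact_force: [-0.7, 3.9, 0.2]
grip_width: 11.9
time: 26.58
tool_pos: [577.5, -193.9, 174.0]
tcp_rot: [3.141, 0.0, -0.092]
contact_force: [-1.1, 1.5, -0.2]
grip_width: 11.7
```

```bash
python3 -m pendant '[{"linear":[0,0,0],"twist":0},{"linear":[0,0,0],"twist":0},{"linear":[0,0,0],"twist":0},{"linear":[0,0,0],"twist":0},{"linear":[0,0,0],"twist":0},{"linear":[0,0,0],"twist":0}]' 130
python3 -m pendant '[{"linear":[0,0,2],"twist":0},{"linear":[0,0,8],"twist":0},{"linear":[0,0,18],"twist":0},{"linear":[0,0,32],"twist":0},{"linear":[0,0,50],"twist":0},{"linear":[0,0,75],"twist":0},{"linear":[0,20,100],"twist":0},{"linear":[0,50,120],"twist":0},{"linear":[-20,90,130],"twist":0},{"linear":[-50,130,130],"twist":0},{"linear":[-80,170,130],"twist":0},{"linear":[-100,190,130],"twist":0},{"linear":[-100,190,130],"twist":0},{"linear":[-100,190,130],"twist":0}]'
python3 - <<'E'
from h import *
np.set_printoptions(precision=1,suppress=True,linewidth=200)
c=cap('scene');b=cap('top')
S=cv2.resize(c['frame'][210:330,360:470],(550,600),interpolation=cv2.INTER_CUBIC)
I=cv2.resize(c['frame'][140:230,225:325],(250,225),interpolation=cv2.INTER_CUBIC)
im=np.zeros((600,800,3),np.uint8);im[:,:550]=S;im[:225,550:]=I
B=cv2.resize(b['frame'][205:255,380:480],(250,125),interpolation=cv2.INTER_CUBIC);im[300:425,550:]=B
cv2.imwrite('pics/s7.png',im)
w=cloud(b)
for y0,y1 in [(80,300),(-240,-140)]:
    m=(w[...,2]>200)&(w[...,2]<235)&(w[...,1]>y0)&(w[...,1]<y1)&(w[...,0]>560)&(w[...,0]<610)
    p=w[m];print(len(p),p.mean(0),p.min(0),p.max(0),np.percentile(p[:,2],80))
E
```

```text
time: 27.32
tool_pos: [577.6, -193.7, 174.1]
tcp_rot: [3.141, -0.0, -0.092]
contact_force: [0.5, 0.1, 0.6]
grip_width: 45.1
time: 29.08
tool_pos: [478.4, -4.3, 304.8]
tcp_rot: [3.141, -0.002, -0.092]
contact_force: [-0.3, -0.5, -0.4]
grip_width: 44.8
135 [588.5 137.1 218.7] [583.1 121.3 200.8] [596.7 152.4 225.1] 222.32205863783793
134 [ 577.9 -194.   211.7] [ 571.2 -211.5  201.2] [ 585.7 -177.4  216.8] 214.34085558418664
```

View pics/s7.png

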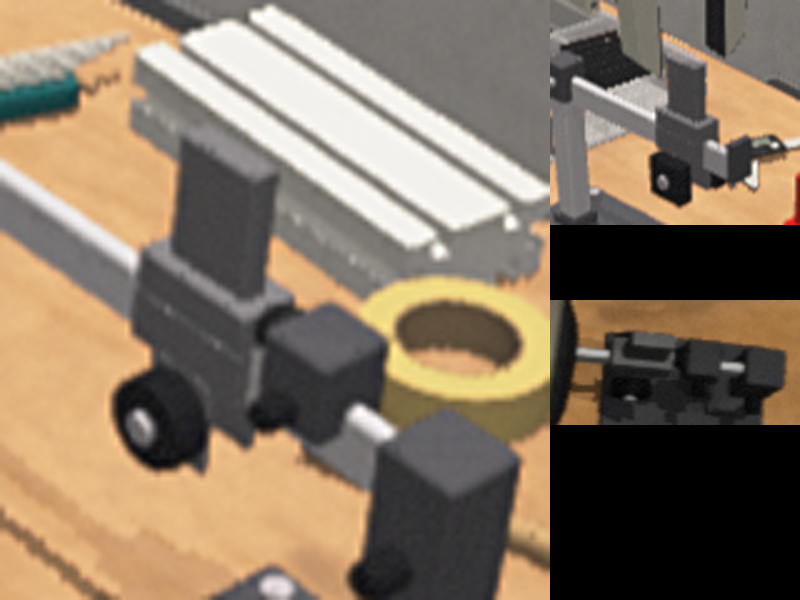

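The carrier hangs level at y≈−194 against the pushed-in plunger (head flush at (280,325)). The square carrier is still on the infeed, and the robot touches nothing. I hand in.

```bash
python3 -c "
from plant import bot
print(bot.close_job(), bot.get_obs()['time'])"
```

```text
the job is handed in; nothing more can be done
the job is handed in; nothing more can be done
```

The ring carrier now hangs at rest on the right-hand rail with the plunger still in, and I handed the job in at about 29 s.

- **Transfer:** I gripped the ring carrier and lifted it over the square carrier and the end stop. I set it down by touch on the open end of the outfeed, with about 6.5 N on the rail. The rail's top edge came out at z ≈ 151.4 mm.
- **Push:** I slid it to the plunger, which moved at about 5–6.5 N for about 12 mm, and then the force climbed onto the rubber pad. I held 15–17 N at the wrist for about 1.1 s; the highest reading was 16.9 N, and a small part of that is rail friction.
- **Release:** I eased back to 1.5 N, opened the gripper and moved clear.

**Last checks:**
- **Ring carrier:** the pictures show it hanging level, with its tab centre at about (578, −194) mm and its block against the plunger.
- **Plunger:** it looks fully in, but I judged that from the travel, the force rise and the pictures, as there is no direct reading of it.
- **Square carrier:** it is still on the left rail. Its measured position was 137 mm against 135 mm before, which is within the camera error.
- **Force:** the wrist reading was about zero with the robot clear.

**Disagreements:** the top and wrist cameras differed by 1–3 mm on the rail and carrier positions, so I took values in between. At the set-down I also moved 1.3 mm sideways after a close wrist view. During the lean the carrier pitched slightly in the grip; it was level again after release.

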